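Check a glass bar in a levelled light checker

TASK

In the mosaic workshop, first turn the black levelling knob of the light checker until its hinged deck sits level. Then lift the tallest glass bar out of the wooden rack, with the fingers on its two frosted narrow faces only and never on the clear faces, and hold it upright midway between the lamp and the meter, clear faces square to the light path and the light passing through the middle of the bar's lower half, not resting on anything. Finish while still holding it there; leave the other two bars, the cup and the palette knife where they are.

Things in the scene. Friction and masses are not known exactly. Their poses are not given: they have to be found in the camera images.
- platform (a joint): tilt (rad) of the checker's aluminium deck (88 x 245 x 12 mm) about its hinge at the lamp's end: 0 level, positive = free end by the knob hangs low. Starts at 0.036 to 0.072. Follows the knob exactly: tilt = 0.06 x knob angle. Level when the top of the free end is flush with the small steel ledge on the knob's post (44 mm above the table).
- level_knob (a joint): levelling knob's angle (rad), counter-clockwise from above positive; 0 = level, the knob's grip bar then in line with the light path. Starts at 0.6 to 1.2; turning clockwise raises the deck's free end. Stiff (0.05 to 0.15 N m), stays where left, stops at -1.6 and 1.6.
- knob_grip (a point): point to grip on the knob's vertical axis, 88 mm above the table. The knob is a black upright grip bar 12 mm thick, 40 mm long, its top 12 mm above this point, its foot 22 mm below, on a 36 mm steel disc on a grey post. The point turns with the knob: x across the bar's thickness, y along the bar, z up.
- beam (a point): middle of the light path, midway between black lamp and grey meter on the deck; y axis along the light path, meter to lamp, z square to the deck. The housings (50 mm wide, tops 18 mm above this point) stand 80 mm apart; the deck's top is 42 mm below. Level, it is 86 mm above the table; it moves with the deck. From above, the knob's axis is 165 mm away on the meter's side.
- bar_center (a point): centre of the tallest glass bar, half-way up: 80 mm tall, 36 wide, 20 thick, about 0.14 kg, loose, upright in one of the rack's three pockets. x axis square to the two broad clear faces (20 mm apart), y square to the two narrow white frosted faces (36 mm apart, each a 4 mm layer over the full height), z up. Underside 40 mm below this point.
- bar: the same bar, origin at the centre of its underside, axes as bar_center.
- rack: wooden rack 200 x 76 x 22 mm, fixed; origin at the centre of its underside, three pockets 14 mm deep in a row along its x axis at -60, 0 and +60 mm, each about 2 mm larger all round than the bars. The bars' broad faces look along the row.
- short_bar_center (a point): centre of the shorter glass bar (48 mm tall, 36 x 20 mm), in another pocket; leave it.
- stone_bar_center (a point): centre of the grey stone bar (60 mm tall, 36 x 20 mm), in another pocket; leave it.
- cup: white plastic cup, 75 mm high, 68 mm across, beyond the work; origin at the centre of its underside; leave it.
- trowel: palette knife, 200 mm long, lying on the table between robot and checker, handle along its own x; leave it.
Mind the look-alikes: they are no part of the job. What is shaped like the rack but green is not meant.

How it is judged:
By the outcome, as a careful person would: the job done as asked, in the order asked, and still so for the second after the job is handed in, while the arm keeps its last pose, push and grip.
It also fails if it takes over 51 s, if anything falls off the work surface, if the arm or the gripper's body presses on something with over 40 N, if the wrist force passes 120 N, or if a joint passes its speed limit or range.

ROBOT

A 6-joint arm with a two-finger parallel gripper is mounted at the origin on the work surface. World frame = base frame: x ahead of the robot, y to its left, z up, the work surface at z = 0. Lengths are in m, angles in rad, forces in N, time in s.
With the tool pointing down it reaches from about 0.375 to 0.925 m from the base axis. Payload 5.7 kg.
Tool frame: the origin (TCP) lies at the very end of the fingers, on their centre line; the grasp point (between the pads) lies 19 mm behind it; z points along the fingers, y is the direction in which the jaws open and shut (so a half turn about z gives the same grasp; the last joint's range is limited). The gripper opens to 88 mm and grips with 3 to 60 N. Pads are 20 mm wide; open, the fingers measure 115 mm over their backs; the gripper's body (75 mm by 178 mm) begins 61 mm behind the grasp point.
Start: joints at [1.007, 0.359, 1.51, -0, 1.272, -0.115], TCP at [0.26, 0.541, 0.196] pointing down, gripper open.
Joint ranges: [-2.97, 2.97], [-1.01, 2.36], [0.21, 2.38], [-0.96, 4.11], [0.2, 2.71], [-2.98, 2.98]. Speed limits (rad/s): [2.39, 2.39, 3.14, 3.14, 3.14, 3.14].

INTERFACE

Orientations are given as a 3x3 rotation matrix whose columns are the frame's x, y, z axes.
In Python, from cell import r gives the robot as it stands. The module is installed in compiled form; this text tells all that it offers.
- The arm moves only by the shell command python3 -m crank 'ROWS'. ROWS is JSON, a list of rows, each an object with "translation": the shift along the tool's x, y, z in m, a list of three; "dr": the turn, a rotation vector about the tool's x, y, z in degrees, a list of three; "hand": the opening, from 0 (shut) to 1 (fully open). A call has 1 to 8 rows; each row shifts and turns the commanded pose from where the row before left it, along the tool's axes as they then stand; what a row does not reach is not made up. A row lasts 1/10 s, in which the tool goes at most 50 mm and 8.59 degrees, less where a joint would pass 70% of its speed; a pose out of reach is approached as far as the arm can. A call is refused whole if a number of a shift passes 0.05 or a number of a turn 8.59, either way. A call with a gripper value outside its range is refused whole. The fingers move at their own pace and stop on an object; the grip force is fixed at half the most. Time passes only in rows, so rows that do not move let the fingers close. It gives the time, the measured TCP pose, the force and the opening at its end, in the units of the state.
- r.state(): the state, without advancing time (a new reading comes with each control period).
- r.read_camera(name): name is "scene" or "top" or "wrist"; returns a dict with "color" (420x560x3 uint8, blue, green, red), "K" (3x3 intrinsics, pixels), "R" (3x3) and "t" (3): a world point X has camera coordinates R X + t. Camera axes: x right, y down, z forward; pixel columns grow to the right and rows downward; lengths in m; the calibration is good to about 2 mm. The wrist camera is an equidistant fisheye: a pixel r from the principal point sees the ray r / f radians off the axis. A picture is of the moment at which its call begins. There is no depth.
- r.hand_in(): hands the job in, once; it reports no verdict.
Trained networks look in a picture, given as the dict that the camera call returned (one of the last four; its "shot" number tells which), for a name from the list of things; names that differ only in an ending like _2 or _b are one class to them, and where a whole thing is asked for, a point or a joint stands for the part that bears it (a point fixed in the world has none). Each returns a list of dicts, best first, with "conf" (0 to 1); they miss things now and then, are a little off and sometimes report something else, mostly with a low value. They report only what shows in the picture. A call takes as long as a camera call. They do not tell look-alikes from the thing itself.
- r.spot_in(picture, name): "point" ([x, y, z] in m, in the coordinates of the camera as it stood for that picture, good to about 4 mm: the middle of the surface that is visible of it).
- r.regions_of(picture, name): "region" (420x560 bool, what is visible of it).
The state is a dict: "time_s": time; "qpos": joint angles; "qd": joint speeds; "joint_torque": joint torques, N m; "tool_pos": TCP position; "ee_rot": TCP orientation; "wrist_force": force on the tool from outside, world axes, zero at the start; "wrist_torque": the same for the moment, N m; "grip_width": opening from 0.0 (shut) to 1.0 (fully open).
Only numpy, scipy, OpenCV 4.12 (cv2) and the standard library are available. Lean on these libraries where they do the work, as an engineer would, in place of code of your own. Each camera call takes 0.05 s, during which the arm holds its last target.

## Working session

There is one attempt and no reset: what is moved stays moved. The work goes in short steps, Python scripts to look and compute and a shell command to move; the robot and the scene stay as the last step left them, time stands still between calls to the robot, and variables do not carry over. Pictures are saved under pics/ and viewed, and the job is handed in when it is done.

```bash
mkdir -p pics
cat > h.py <<'E'
import numpy as np, cv2
from cell import r
def save(p,n): cv2.imwrite(f'pics/{n}.png',p['color'])
def w(p,c): return np.array(p['R']).T@(np.array(c)-np.array(p['t']))
def ray(p,u,v):
    K=np.array(p['K']);d=np.linalg.solve(K,[u,v,1.]);R=np.array(p['R'])
    return -R.T@np.array(p['t']), R.T@d
def onz(p,u,v,z):
    o,d=ray(p,u,v);return o+d*(z-o[2])/d[2]
def proj(p,X):
    c=np.array(p['R'])@np.array(X)+p['t'];q=np.array(p['K'])@c;return q[:2]/q[2]
E
python3 - <<'E'
from h import *
for n in ['scene','top']:
    p=r.read_camera(n);save(p,n+'0')
    print(n,np.round(p['K'],1).tolist(),np.round(-np.array(p['R']).T@p['t'],3))
    for k in ['knob_grip','beam','platform','bar_center','rack','short_bar_center','stone_bar_center','cup','trowel']:
        print(k,[(np.round(w(p,d['point']),3).tolist(),round(d['conf'],2)) for d in r.spot_in(p,k)[:3]])
s=r.state();print(s)
E
```

```text
scene [[451.8, 0.0, 278.0], [0.0, 451.8, 213.2], [0.0, 0.0, 1.0]] [0.925 0.262 0.829]
knob_grip [([0.56, -0.246, 0.083], 0.87)]
beam [([0.59, -0.056, 0.037], 0.88)]
platform [([0.591, -0.048, 0.042], 0.86)]
bar_center [([0.445, 0.292, 0.069], 0.88), ([0.588, -0.054, 0.039], 0.23)]
rack [([0.341, -0.129, 0.018], 0.97), ([0.521, 0.315, 0.021], 0.76)]
short_bar_center [([0.557, 0.323, 0.054], 0.96)]
stone_bar_center [([0.502, 0.308, 0.058], 0.6)]
cup [([0.79, 0.087, 0.031], 0.59)]
trowel [([0.343, 0.054, 0.008], 0.7)]
top [[443.3, 0.0, 279.4], [0.0, 443.3, 214.4], [0.0, 0.0, 1.0]] [0.318 0.044 1.146]
knob_grip [([0.547, -0.247, 0.069], 0.67)]
beam [([0.565, -0.075, 0.04], 0.55)]
platform [([0.566, -0.077, 0.038], 0.73)]
bar_center [([0.436, 0.294, 0.085], 0.75), ([0.805, 0.1, 0.039], 0.72)]
rack [([0.324, -0.13, 0.022], 0.77), ([0.483, 0.308, 0.021], 0.75)]
short_bar_center [([0.546, 0.321, 0.057], 0.56)]
stone_bar_center [([0.487, 0.307, 0.066], 0.53), ([0.483, 0.308, 0.02], 0.3), ([0.804, 0.097, 0.037], 0.17)]
cup [([0.8, 0.096, 0.039], 0.9)]
trowel [([0.336, 0.049, 0.007], 0.93)]
{'time_s': 1.0, 'qpos': array([ 1.00693165e+00,  3.58790856e-01,  1.51039943e+00, -1.89405789e-05,
        1.27249001e+00, -1.15092294e-01]), 'qd': array([1.15285267e-04, 8.43638999e-05, 9.94517529e-05, 1.67797836e-03,
       2.62075687e-04, 9.19651266e-04]), 'joint_torque': array([-9.56974873e-04, -5.15349197e+01, -2.71123606e+01,  6.73646643e-02,
        2.44646502e-02, -9.33759736e-06]), 'tool_pos': array([0.26030908, 0.54055802, 0.19622844]), 'ee_rot': array([[-9.00982811e-01,  4.33854783e-01, -3.15394252e-05],
       [ 4.33854784e-01,  9.00982808e-01, -8.37506264e-05],
       [-7.91912995e-06, -8.91414053e-05, -9.99999996e-01]]), 'wrist_force': array([ 0.73938109, -1.51086339, -0.26949424]), 'wrist_torque': array([-0.00825051, -0.03973144, -0.03319321]), 'grip_width': 0.9958270597727144}
```

View pics/scene0.png

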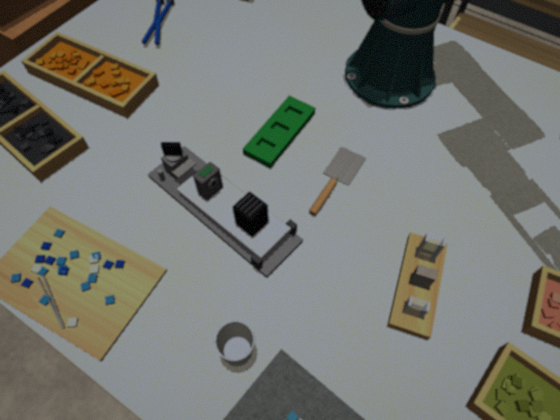

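View pics/top0.png

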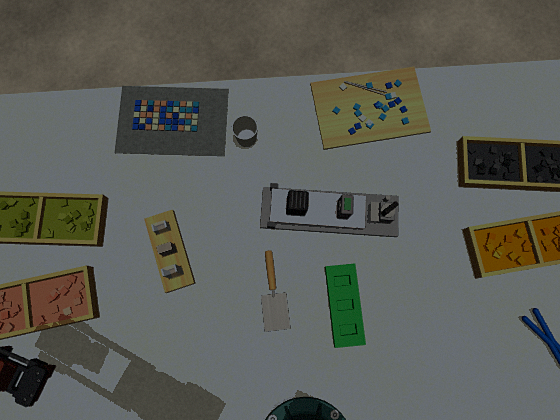

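Run:
```python
from h import *
t=cv2.imread('pics/top0.png');s=cv2.imread('pics/scene0.png')
cv2.imwrite('pics/z1.png',cv2.resize(t[175:245,250:410],None,fx=5,fy=5,interpolation=cv2.INTER_CUBIC))
cv2.imwrite('pics/z2.png',cv2.resize(t[200:300,135:205],None,fx=6,fy=6,interpolation=cv2.INTER_CUBIC))
cv2.imwrite('pics/z3.png',cv2.resize(s[130:285,140:310],None,fx=3.8,fy=3.8,interpolation=cv2.INTER_CUBIC))
```

```text
(no output)
```

View pics/z1.png

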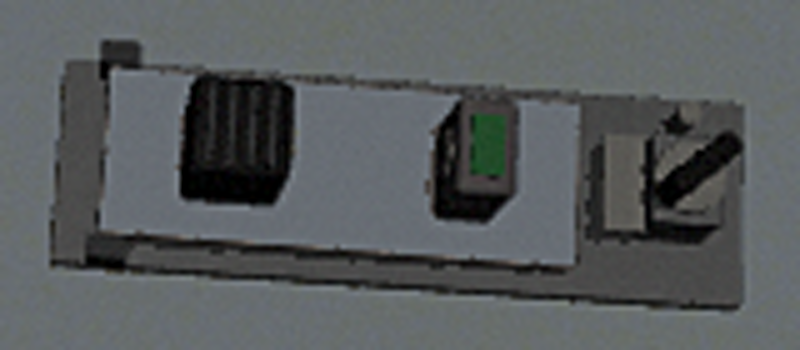

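View pics/z2.png

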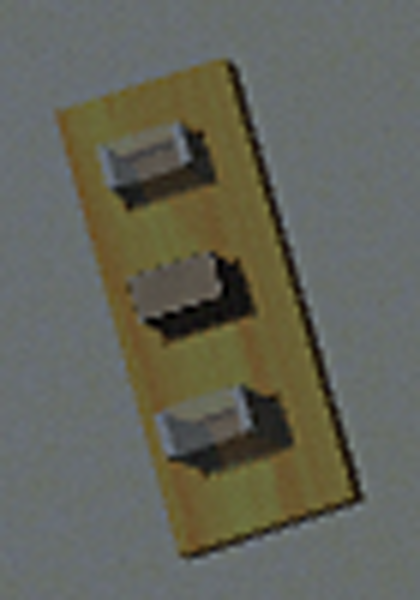

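View pics/z3.png

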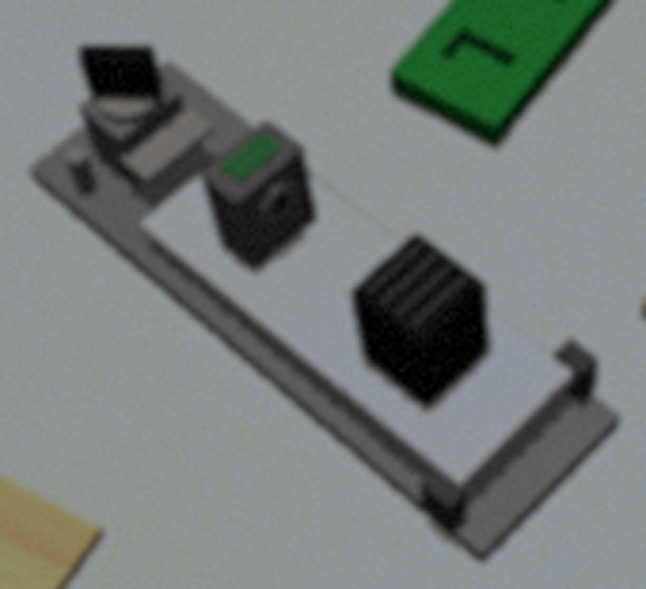

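```bash
python3 - <<'E'
from h import *
t=r.read_camera('top');s=r.read_camera('scene')
def T(l,z):
    return [np.round(onz(t,250+u/5,175+v/5,z)[:2],4) for u,v in l]
def T2(l,z): return [np.round(onz(t,135+u/6,200+v/6,z)[:2],4) for u,v in l]
def S(l,z): return [np.round(onz(s,140+u/3.8,130+v/3.8,z)[:2],4) for u,v in l]
print('deck top cam',T([(113,66),(103,235)],.044),T([(578,100),(575,268)],.032))
print('deck scene',S([(582,372),(465,480)],.044),S([(142,222)],.032))
print('base top',T([(65,60),(52,265),(740,305),(743,103)],.004))
print('base scene',S([(618,418),(483,558),(35,172)],.004))
print('knob top',T([(738,140),(665,195)],.1),'scene',S([(80,46),(152,46)],.1))
print('lamp top',T([(195,75),(293,80)],.104),'meter',T([(462,95),(515,98)],.104))
print('lamp top sc',S([(485,290),(415,235),(357,290),(425,350)],.104))
print('rack top',T2([(56,110),(230,62),(360,498),(185,556)],.022))
rk=np.array([[392,330],[432,339],[447,238],[411,234]])
print('rack scene approx',[np.round(onz(s,*q,.022)[:2],4) for q in rk])
print('bars',T2([(155,405),(242,385)],.088),T2([(130,290),(213,255)],.068),T2([(100,148),(184,122)],.056))
E
python3 - <<'E'
import sys;sys.path.insert(0,'.')
import cv2
s=cv2.imread('pics/scene0.png')
cv2.imwrite('pics/z4.png',cv2.resize(s[225:345,380:460],None,fx=5,fy=5,interpolation=cv2.INTER_CUBIC))
E
```

```text
deck top cam [array([0.6309, 0.0353]), array([0.5425, 0.0464])] [array([ 0.599 , -0.2047]), array([ 0.5108, -0.1931])]
deck scene [array([0.5455, 0.0533]), array([0.6307, 0.0388])] [array([ 0.5992, -0.2033])]
base top [array([0.6473, 0.0604]), array([0.5365, 0.0742]), array([ 0.49  , -0.2829]), array([ 0.5983, -0.2985])]
base scene [array([0.5387, 0.0742]), array([0.6465, 0.0606]), array([ 0.5965, -0.2939])]
knob top [array([ 0.5564, -0.2649]), array([ 0.5317, -0.2261])] scene [array([ 0.5587, -0.2661]), array([ 0.5365, -0.2342])]
lamp top [array([ 0.6065, -0.0038]), array([ 0.6006, -0.0512])] meter [array([ 0.5873, -0.1326]), array([ 0.584 , -0.1581])]
lamp top sc [array([0.5631, 0.0044]), array([ 0.5565, -0.0433]), array([ 0.5991, -0.0476]), array([ 0.6076, -0.    ])]
rack top [array([0.5796, 0.3717]), array([0.5956, 0.2965]), array([0.4046, 0.246 ]), array([0.3858, 0.3193])]
rack scene approx [array([0.6092, 0.3097]), array([0.5832, 0.3763]), array([0.3774, 0.3162]), array([0.4106, 0.2521])]
bars [array([0.4417, 0.314 ]), array([0.4472, 0.2795])] [array([0.4916, 0.3287]), array([0.5037, 0.2947])] [array([0.5542, 0.3436]), array([0.5628, 0.3085])]
```

View pics/z4.png

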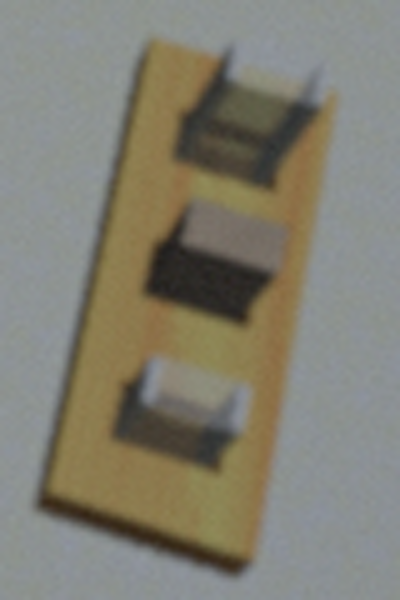

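```bash
python3 -m crank '[{"translation":[-0.035,-0.034,0],"dr":[0,0,0],"hand":1},{"translation":[-0.035,-0.034,0],"dr":[0,0,0],"hand":1},{"translation":[-0.035,-0.034,0],"dr":[0,0,0],"hand":1},{"translation":[-0.035,-0.034,0],"dr":[0,0,0],"hand":1},{"translation":[-0.035,-0.034,0],"dr":[0,0,0],"hand":1},{"translation":[-0.035,-0.034,0],"dr":[0,0,0],"hand":1},{"translation":[-0.035,-0.034,0],"dr":[0,0,0],"hand":1},{"translation":[-0.035,-0.034,0],"dr":[0,0,0],"hand":1}]'
python3 -m crank '[{"translation":[-0.035,-0.034,0],"dr":[0,0,0],"hand":1},{"translation":[-0.035,-0.034,0],"dr":[0,0,0],"hand":1},{"translation":[-0.035,-0.034,0],"dr":[0,0,0],"hand":1},{"translation":[-0.035,-0.034,0],"dr":[0,0,0],"hand":1},{"translation":[-0.035,-0.034,0],"dr":[0,0,0],"hand":1},{"translation":[-0.035,-0.034,0],"dr":[0,0,0],"hand":1},{"translation":[-0.035,-0.034,0],"dr":[0,0,0],"hand":1},{"translation":[0,0,0],"dr":[0,0,0],"hand":1}]'
python3 - <<'E'
from h import *
p=r.read_camera('wrist');save(p,'w1');print(p['K'],p['R'],-np.array(p['R']).T@p['t'])
E
```

```text
time_s: 1.9
tool_pos: [0.3951, 0.1723, 0.1966]
ee_rot: [[-0.901, 0.434, 0.001], [0.434, 0.901, 0.0], [-0.001, 0.001, -1.0]]
wrist_force: [0.0, 0.6, 0.6]
grip_width: 1.003
time_s: 2.7
tool_pos: [0.5149, -0.1527, 0.1966]
ee_rot: [[-0.899, 0.438, 0.003], [0.438, 0.899, -0.003], [-0.004, -0.002, -1.0]]
wrist_force: [0.3, 1.0, 1.0]
grip_width: 0.993
[[325.1922621    0.         280.53317893]
 [  0.         325.1922621  212.71659542]
 [  0.           0.           1.        ]] [[ 4.38325481e-01  8.98816131e-01 -5.80051724e-04]
 [ 8.55389229e-01 -4.16949145e-01  3.07347810e-01]
 [ 2.76007318e-01 -1.35214547e-01 -9.51597072e-01]] [ 0.43850802 -0.11615924  0.38625219]
```

View pics/w1.png

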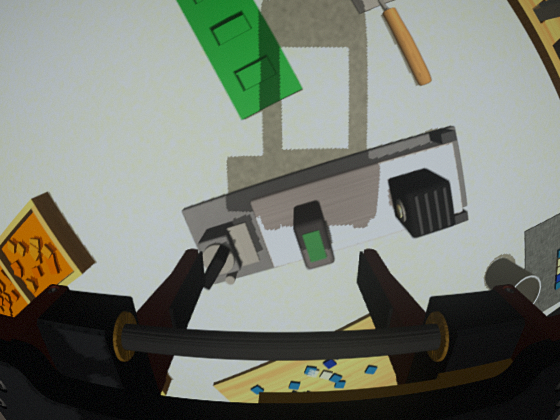

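```bash
cat >> h.py <<'E'
def fz(p,u,v,z):
    K=np.array(p['K']);a=np.array([(u-K[0,2])/K[0,0],(v-K[1,2])/K[1,1]]);th=np.linalg.norm(a)
    d=np.r_[a/th*np.sin(th),np.cos(th)];R=np.array(p['R']);o=-R.T@np.array(p['t']);d=R.T@d
    return o+d*(z-o[2])/d[2]
def fproj(p,X):
    c=np.array(p['R'])@np.array(X)+p['t'];th=np.arctan2(np.hypot(c[0],c[1]),c[2]);K=np.array(p['K'])
    return K[:2,2]+K[0,0]*th*c[:2]/np.hypot(c[0],c[1])
E
python3 - <<'E'
import cv2
s=cv2.imread('pics/w1.png')
cv2.imwrite('pics/z5.png',cv2.resize(s[120:300,175:475],None,fx=2.6,fy=2.6,interpolation=cv2.INTER_CUBIC))
cv2.imwrite('pics/z6.png',cv2.resize(s[190:300,180:270],None,fx=5,fy=5,interpolation=cv2.INTER_CUBIC))
E
```

```text
(no output)
```

View pics/z5.png

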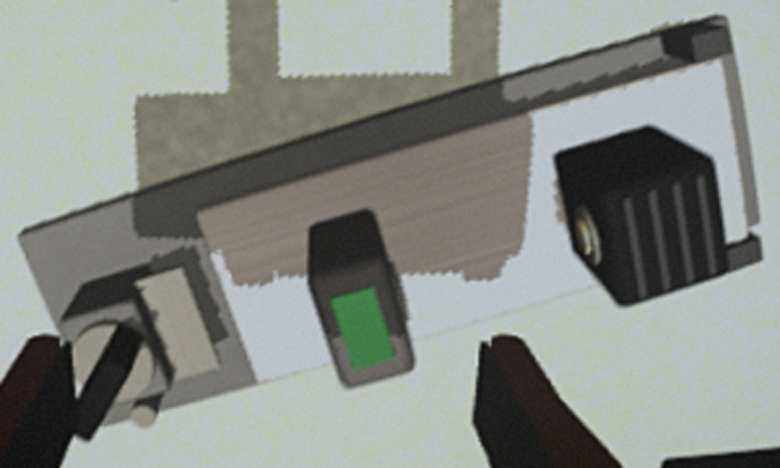

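View pics/z6.png

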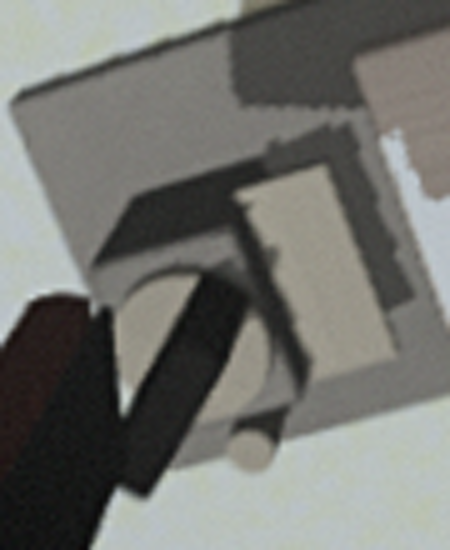

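Run:
```python
from h import *
p=r.read_camera('wrist')
print('disc',fz(p,180+192/5,190+347/5,.066))
def Z(u,v,z): return np.round(fz(p,175+u/2.6,120+v/2.6,z)[:2],4)
print('knob top ends',[np.round(fz(p,180+u/5,190+v/5,.100)[:2],4) for u,v in [(228,280),(132,485)]])
print('lamp top',[Z(u,v,.104) for u,v in [(556,157),(648,127),(712,157)]])
print('lamp top far',Z(725,270,.104),Z(625,303,.104))
print('meter top',[Z(u,v,.101) for u,v in [(412,372),(348,387),(375,213),(312,225)]])
print('deck',Z(200,210,.033),Z(258,380,.033),Z(725,60,.044),Z(748,228,.044))
print('base',[Z(u,v,.004) for u,v in [(20,233),(725,15)]])
```

```text
disc [ 0.54780947 -0.24352471  0.066     ]
knob top ends [array([ 0.5265, -0.216 ]), array([ 0.5584, -0.2577])]
lamp top [array([ 0.5338, -0.0497]), array([ 0.5385, -0.0127]), array([0.5603, 0.0087])]
lamp top far [0.6066 0.0011] [ 0.5993 -0.0432]
meter top [array([ 0.5889, -0.1291]), array([ 0.5837, -0.1536]), array([ 0.5253, -0.1168]), array([ 0.5196, -0.1387])]
deck [ 0.5118 -0.1855] [ 0.5966 -0.1994] [0.5473 0.0559] [0.6279 0.0432]
base [array([ 0.489 , -0.2764]), array([0.5392, 0.0839])]
```

```bash
python3 -m crank '[{"translation":[-0.034,-0.0345,0],"dr":[0,0,0],"hand":1},{"translation":[-0.034,-0.0345,0],"dr":[0,0,0],"hand":1},{"translation":[0,0,0.02],"dr":[0,0,7.25],"hand":1},{"translation":[0,0,0.02],"dr":[0,0,7.25],"hand":1},{"translation":[0,0,0.02],"dr":[0,0,7.25],"hand":1},{"translation":[0,0,0],"dr":[0,0,7.25],"hand":1},{"translation":[0,0,0],"dr":[0,0,0],"hand":1},{"translation":[0,0,0],"dr":[0,0,0],"hand":1}]'
python3 - <<'E'
from h import *
p=r.read_camera('wrist');save(p,'w2')
s=r.state();g=s['tool_pos'];print(g)
for z in (.1,.069): print(fproj(p,[g[0],g[1],z]))
t=r.read_camera('top');save(t,'t2')
E
```

```text
time_s: 3.6
tool_pos: [0.5434, -0.2371, 0.1367]
ee_rot: [[-0.582, 0.814, 0.0], [0.814, 0.582, 0.0], [0.0, 0.0, -1.0]]
wrist_force: [0.0, -0.7, -0.1]
grip_width: 0.999
[ 0.54361233 -0.23743138  0.13687081]
[281.28734724 227.82528063]
[281.17134699 214.91866963]
```

View pics/w2.png

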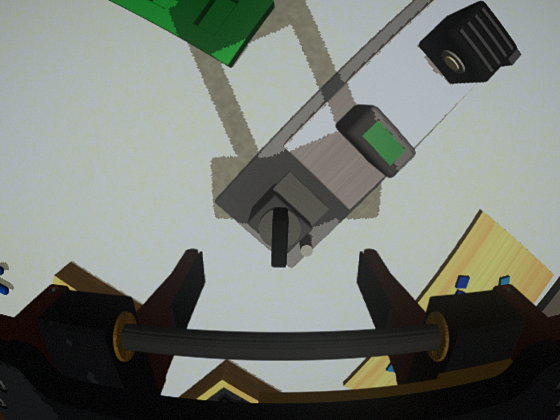

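Run:
```python
from h import *
p=r.read_camera('wrist');c=p['color']
cv2.imwrite('pics/z7.png',cv2.resize(c[170:290,230:330],None,fx=5,fy=5,interpolation=cv2.INTER_CUBIC))
s=r.state();R=np.array(s['ee_rot'])
for u,v in [(282,210),(279.5,267),(281,238)]:
    print((R.T@(fz(p,u,v,.1)-s['tool_pos'])).round(4), fz(p,u,v,.1))
```

```text
[0.0135 0.0006 0.0369] [ 0.53638836 -0.2266446   0.1       ]
[-0.0331 -0.0013  0.037 ] [ 0.56188688 -0.26569084  0.1       ]
[-0.0085 -0.0002  0.037 ] [ 0.54859495 -0.24502782  0.1       ]
```

View pics/z7.png

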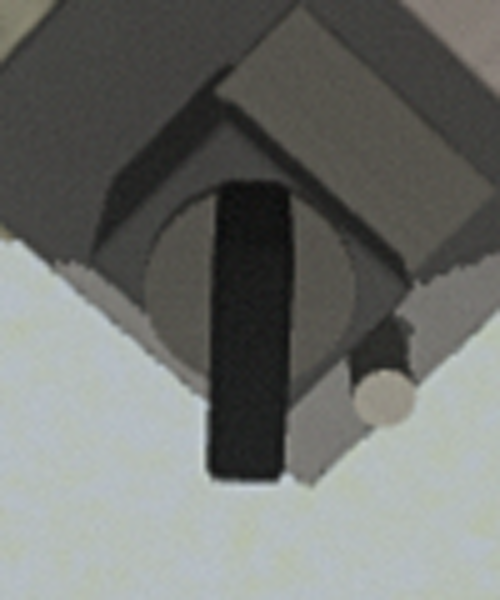

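```bash
python3 -m crank '[{"translation":[-0.0125,0,0],"dr":[0,0,0],"hand":1},{"translation":[0,0,0.022],"dr":[0,0,0],"hand":1},{"translation":[0,0,0.022],"dr":[0,0,0],"hand":1},{"translation":[0,0,0.021],"dr":[0,0,0],"hand":1},{"translation":[0,0,0],"dr":[0,0,0],"hand":1}]'
python3 -m crank '[{"translation":[0,0,0],"dr":[0,0,0],"hand":0},{"translation":[0,0,0],"dr":[0,0,0],"hand":0},{"translation":[0,0,0],"dr":[0,0,0],"hand":0},{"translation":[0,0,0],"dr":[0,0,0],"hand":0},{"translation":[0,0,0],"dr":[0,0,0],"hand":0},{"translation":[0,0,0],"dr":[0,0,0],"hand":0},{"translation":[0,0,0],"dr":[0,0,0],"hand":0}]'
python3 - <<'E'
from h import *
p=r.read_camera('wrist');save(p,'w3');s=r.state();print(s['grip_width']*88,s['wrist_force'],s['wrist_torque'])
E
```

```text
time_s: 4.25
tool_pos: [0.5492, -0.2483, 0.0688]
ee_rot: [[-0.578, 0.816, -0.004], [0.816, 0.578, 0.002], [0.004, -0.002, -1.0]]
wrist_force: [-0.2, 0.4, 0.5]
grip_width: 1.005
time_s: 4.95
tool_pos: [0.5506, -0.2486, 0.0714]
ee_rot: [[-0.578, 0.816, 0.0], [0.816, 0.578, -0.0], [-0.0, -0.0, -1.0]]
wrist_force: [-0.4, -0.3, -0.0]
grip_width: 0.406
31.5984927726096 [ 0.16896866  0.03277703 -0.10455163] [-0.00589839  0.01175236  0.01200279]
```

View pics/w3.png

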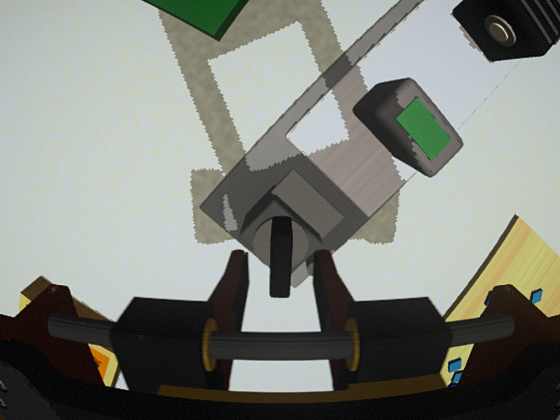

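```bash
python3 -m crank '[{"translation":[0,0,0],"dr":[0,0,0],"hand":0},{"translation":[0,0,0],"dr":[0,0,0],"hand":0},{"translation":[0,0,0],"dr":[0,0,0],"hand":0},{"translation":[0,0,0],"dr":[0,0,0],"hand":0},{"translation":[0,0,0],"dr":[0,0,0],"hand":0},{"translation":[0,0,0],"dr":[0,0,0],"hand":0}]'
python3 - <<'E'
from h import *
p=r.read_camera('wrist');save(p,'w4');s=r.state();print(s['grip_width']*88,s['wrist_force'],s['wrist_torque'])
E
```

```text
time_s: 5.6
tool_pos: [0.5505, -0.2487, 0.0713]
ee_rot: [[-0.578, 0.816, -0.0], [0.816, 0.578, -0.0], [0.0, -0.0, -1.0]]
wrist_force: [-0.7, -1.0, -0.9]
grip_width: 0.127
11.14448834333506 [-0.77152941  0.57344642 -0.61278753] [-0.12055185  0.10602965 -0.00127864]
```

View pics/w4.png

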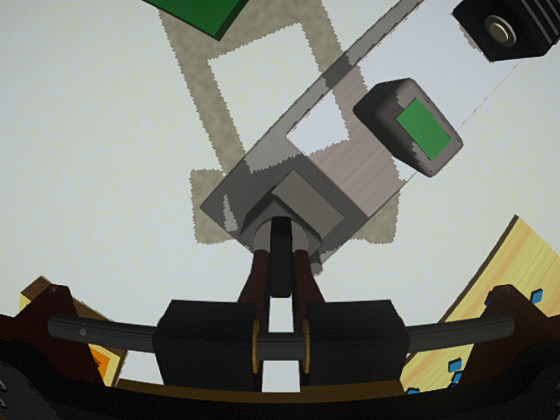

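```bash
python3 -m crank '[{"translation":[0,0,0],"dr":[0,0,6.1],"hand":0},{"translation":[0,0,0],"dr":[0,0,6.1],"hand":0},{"translation":[0,0,0],"dr":[0,0,6.1],"hand":0},{"translation":[0,0,0],"dr":[0,0,6.1],"hand":0},{"translation":[0,0,0],"dr":[0,0,6.1],"hand":0},{"translation":[0,0,0],"dr":[0,0,6.1],"hand":0},{"translation":[0,0,0],"dr":[0,0,6.1],"hand":0},{"translation":[0,0,0],"dr":[0,0,0],"hand":0}]'
python3 - <<'E'
from h import *
p=r.read_camera('wrist');save(p,'w5');s=r.state();print(s['grip_width']*88,s['wrist_force'],s['wrist_torque'])
p=r.read_camera('scene');save(p,'s5')
cv2.imwrite('pics/z8.png',cv2.resize(p['color'][100:285,130:310],None,fx=3.2,fy=3.2,interpolation=cv2.INTER_CUBIC))
E
```

```text
time_s: 6.45
tool_pos: [0.5501, -0.2487, 0.0712]
ee_rot: [[0.13, 0.992, -0.001], [0.992, -0.13, -0.0], [-0.0, -0.001, -1.0]]
wrist_force: [-2.5, -0.8, 1.4]
grip_width: 0.124
11.230976897746793 [-2.10870567 -1.45094926 -0.55122044] [-0.34266053  0.46041782 -0.06840533]
```

View pics/w5.png

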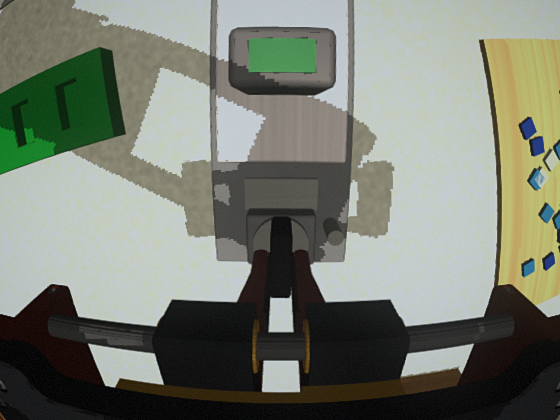

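View pics/z8.png

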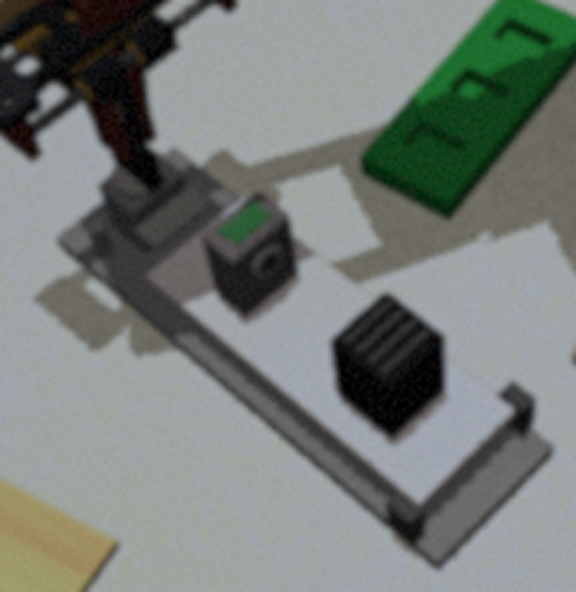

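```bash
python3 -m crank '[{"translation":[0,0,0],"dr":[0,0,0],"hand":0.7},{"translation":[0,0,0],"dr":[0,0,0],"hand":0.7},{"translation":[0,0,0],"dr":[0,0,0],"hand":0.7},{"translation":[0,0,0],"dr":[0,0,0],"hand":0.7},{"translation":[0,0,-0.03],"dr":[0,0,0],"hand":0.7},{"translation":[0,0,-0.04],"dr":[0,0,0],"hand":0.7},{"translation":[0,0,0],"dr":[0,0,0],"hand":0.7},{"translation":[0,0,0],"dr":[0,0,0],"hand":0.7}]'
python3 - <<'E'
from h import *
p=r.read_camera('wrist');save(p,'w6')
cv2.imwrite('pics/z9.png',cv2.resize(p['color'][80:290,190:380],None,fx=2.8,fy=2.8,interpolation=cv2.INTER_CUBIC))
E
```

```text
time_s: 7.35
tool_pos: [0.5514, -0.249, 0.1423]
ee_rot: [[0.129, 0.992, 0.002], [0.992, -0.129, -0.001], [-0.001, 0.002, -1.0]]
wrist_force: [-0.0, -0.1, -0.8]
grip_width: 0.694
```

View pics/z9.png

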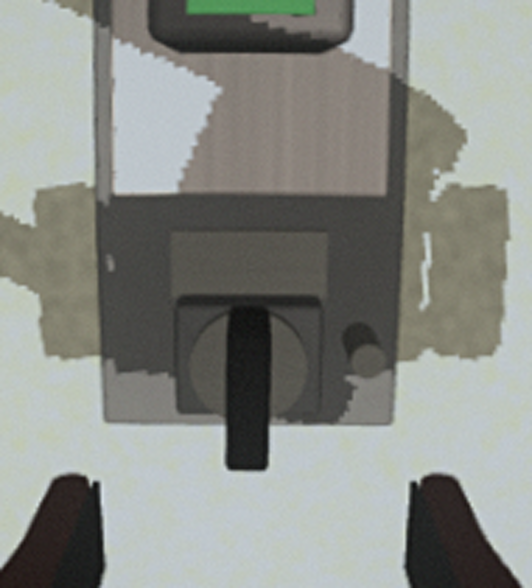

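Run:
```python
from h import *
p=r.read_camera('wrist')
b=p['color'][200:250,265:300].mean(2)
for v in range(80+250-80,250): pass
for v in (200,208,216,224,232,240,244):
    row=p['color'][v,262:300].mean(1); print(v,row.astype(int).tolist())
def Z(u,v,z): return np.round(fz(p,190+u/2.8,80+v/2.8,z)[:2],4)
def ang(a,b): d=a-b; return np.degrees(np.arctan2(-d[0],d[1]))
print('base L',ang(Z(95,180,.004),Z(105,420,.004)),'R',ang(Z(407,180,.004),Z(394,420,.004)))
print('deck L',ang(Z(112,100,.044),Z(114,193,.044)),'R',ang(Z(390,60,.044),Z(387,193,.044)))
print('bar',ang(Z(228,360,.1),Z(226,465,.1)),ang(Z(270,360,.1),Z(268,466,.1)))
print('knob end',Z(247,469,.1))
```

```text
200 [55, 68, 80, 79, 80, 81, 80, 79, 79, 83, 64, 24, 20, 20, 22, 24, 20, 21, 22, 20, 19, 25, 22, 20, 19, 20, 48, 88, 82, 83, 82, 82, 83, 85, 75, 58, 61, 69]
208 [83, 78, 81, 83, 84, 82, 83, 81, 81, 84, 48, 25, 24, 25, 24, 24, 27, 26, 24, 24, 27, 26, 26, 22, 25, 23, 43, 82, 82, 81, 81, 83, 80, 82, 81, 86, 83, 83]
216 [82, 85, 82, 80, 85, 83, 83, 84, 85, 86, 41, 26, 27, 25, 29, 26, 27, 30, 26, 25, 29, 30, 32, 25, 26, 26, 54, 84, 82, 85, 84, 84, 84, 81, 83, 85, 84, 86]
224 [71, 77, 84, 84, 84, 83, 85, 84, 86, 87, 43, 29, 26, 30, 31, 31, 29, 29, 31, 31, 31, 30, 30, 32, 28, 27, 76, 85, 84, 81, 83, 84, 86, 84, 82, 76, 68, 72]
232 [148, 147, 145, 137, 135, 135, 129, 133, 135, 138, 59, 27, 28, 31, 36, 32, 33, 33, 30, 36, 34, 31, 35, 34, 25, 41, 134, 138, 136, 129, 133, 133, 123, 123, 123, 121, 125, 122]
240 [200, 199, 197, 197, 196, 194, 195, 195, 197, 203, 84, 28, 30, 36, 35, 32, 33, 35, 34, 35, 35, 33, 35, 33, 22, 75, 205, 202, 195, 195, 193, 196, 195, 194, 193, 195, 196, 195]
244 [199, 198, 197, 194, 193, 190, 192, 192, 199, 206, 79, 27, 32, 34, 36, 35, 37, 38, 33, 36, 35, 33, 40, 32, 27, 86, 200, 201, 196, 197, 195, 195, 196, 200, 196, 198, 197, 200]
base L -7.524980389635798 R -8.147634721880827
deck L -7.556344056439487 R -7.594643368591511
bar -9.090276920822372 -8.077148783731355
knob end [ 0.546  -0.2666]
```

```bash
python3 -m crank '[{"translation":[0,0,-0.045],"dr":[0,0,0],"hand":0.7},{"translation":[0.0437,-0.0154,0],"dr":[0,0,0],"hand":0.7},{"translation":[0.0437,-0.0154,0],"dr":[0,0,0],"hand":0.7},{"translation":[0.0437,-0.0154,0],"dr":[0,0,0],"hand":0.7},{"translation":[0.0437,-0.0154,0],"dr":[0,0,0],"hand":0.7},{"translation":[0.0437,-0.0154,0],"dr":[0,0,0],"hand":0.7},{"translation":[0.0437,-0.0154,0],"dr":[0,0,0],"hand":0.7},{"translation":[0,0,0],"dr":[0,0,0],"hand":1}]'
python3 - <<'E'
from h import *
p=r.read_camera('scene');save(p,'s7')
cv2.imwrite('pics/z10.png',cv2.resize(p['color'][120:250,130:260],None,fx=4.5,fy=4.5,interpolation=cv2.INTER_CUBIC))
E
```

```text
time_s: 8.25
tool_pos: [0.4894, 0.0282, 0.1847]
ee_rot: [[0.124, 0.992, -0.005], [0.992, -0.124, 0.002], [0.002, -0.005, -1.0]]
wrist_force: [-0.1, 0.1, 0.6]
grip_width: 0.757
```

View pics/z10.png

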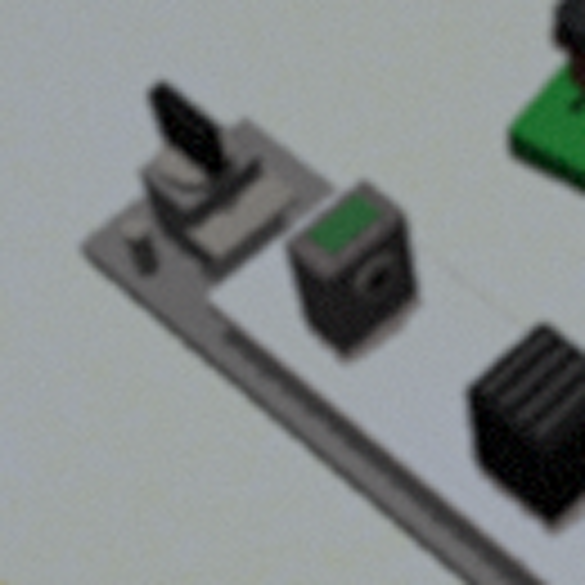

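```bash
python3 -m crank '[{"translation":[0.0437,-0.0154,0],"dr":[0,0,0],"hand":1},{"translation":[0.0437,-0.0154,0],"dr":[0,0,0],"hand":1},{"translation":[0.0437,-0.0154,0],"dr":[0,0,0],"hand":1},{"translation":[0.0437,-0.0154,0],"dr":[0,0,0],"hand":1},{"translation":[0.0437,-0.0154,0],"dr":[0,0,0],"hand":1},{"translation":[0,0,0],"dr":[0,0,8.4],"hand":1},{"translation":[0,0,0],"dr":[0,0,8.4],"hand":1},{"translation":[0,0,0],"dr":[0,0,8.4],"hand":1}]'
python3 -m crank '[{"translation":[0,0,0],"dr":[0,0,8.4],"hand":1},{"translation":[0,0,0],"dr":[0,0,8.4],"hand":1},{"translation":[0,0,0],"dr":[0,0,8.4],"hand":1},{"translation":[0,0,0],"dr":[0,0,8.4],"hand":1},{"translation":[0,0,0],"dr":[0,0,8.4],"hand":1},{"translation":[0,0,0],"dr":[0,0,0],"hand":1},{"translation":[0,0,0],"dr":[0,0,0],"hand":1}]'
python3 - <<'E'
from h import *
p=r.read_camera('wrist');save(p,'w8')
t=r.read_camera('top');save(t,'t8')
cv2.imwrite('pics/z11.png',cv2.resize(t['color'][175:245,250:410],None,fx=5,fy=5,interpolation=cv2.INTER_CUBIC))
s=r.state();g=s['tool_pos'];print(g)
for z in (.088,.022): print(fproj(p,[g[0],g[1],z]))
for q in [(.436,.294,.088)]: print(fproj(p,q))
E
```

```text
time_s: 9.1
tool_pos: [0.4449, 0.2492, 0.1851]
ee_rot: [[0.544, 0.839, -0.001], [0.839, -0.544, -0.001], [-0.002, -0.001, -1.0]]
wrist_force: [0.3, 0.2, -0.1]
grip_width: 1.0
time_s: 9.8
tool_pos: [0.445, 0.249, 0.1856]
ee_rot: [[0.963, 0.268, -0.001], [0.268, -0.963, -0.001], [-0.001, 0.0, -1.0]]
wrist_force: [0.4, 0.1, 0.3]
grip_width: 1.001
[0.44483664 0.24941511 0.18584669]
[279.61342287 204.21019234]
[279.81066163 187.69605317]
[230.61653029 200.71802532]
```

View pics/w8.png

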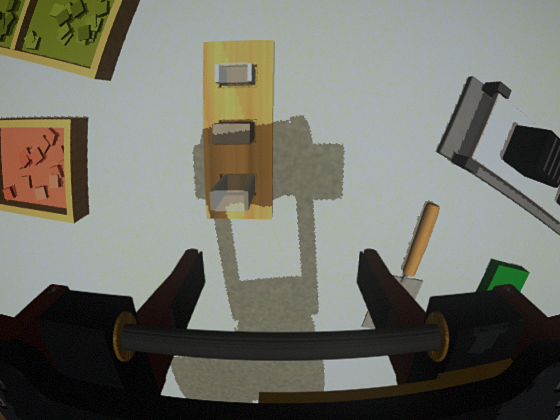

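View pics/z11.png

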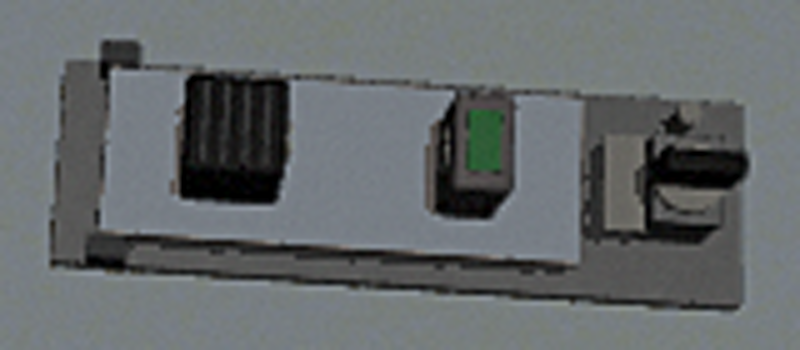

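Run:
```python
from h import *
c=cv2.imread('pics/w8.png')
cv2.imwrite('pics/z12.png',cv2.resize(c[110:230,190:290],None,fx=5,fy=5,interpolation=cv2.INTER_CUBIC))
```

```text
(no output)
```

View pics/z12.png

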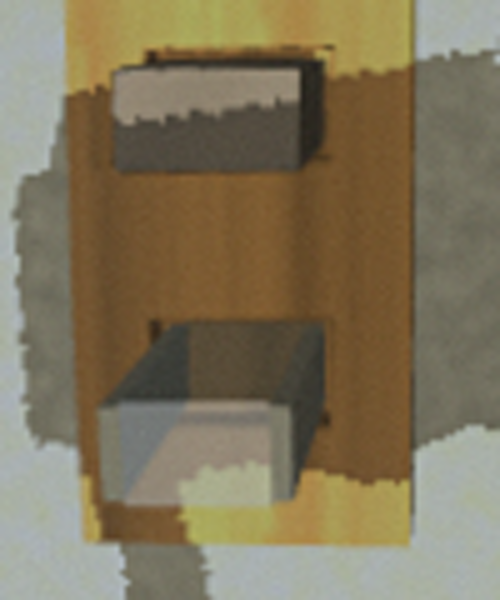

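Run:
```python
from h import *
p=r.read_camera('wrist');s=r.state();R=np.array(s['ee_rot'])
Z=lambda u,v,z: fz(p,190+u/5,110+v/5,z)
for q in [(100,405),(292,405),(292,503),(104,500)]: print(Z(*q,.088)[:2].round(4))
c=Z(197,453,.088);print('c',c,(R.T@(c-s['tool_pos'])).round(4))
print('rack L',Z(65,0,.022),Z(83,545,.022),'R',Z(413,0,.022),Z(410,545,.022))
for a,b in [(Z(65,0,.022),Z(83,545,.022)),(Z(413,0,.022),Z(410,545,.022)),(Z(100,405,.088),Z(104,500,.088))]:
    d=a-b;print(np.degrees(np.arctan2(d[1],d[0])))
```

```text
[0.4399 0.3153]
[0.4492 0.2806]
[0.431  0.2761]
[0.422  0.3107]
c [0.43566602 0.29555264 0.088     ] [ 0.0035 -0.0468  0.0979]
rack L [0.50732075 0.3540083  0.022     ] [0.38611438 0.32247937 0.022     ] R [0.52559528 0.28019605 0.022     ] [0.40673915 0.248627   0.022     ]
14.580980849642389
14.874732354977736
14.373285814215194
```

```bash
python3 -m crank '[{"translation":[0.0035,-0.0468,0],"dr":[0,0,0.7],"hand":1},{"translation":[0,0,0.04],"dr":[0,0,0],"hand":1},{"translation":[0,0,0.02],"dr":[0,0,0],"hand":1},{"translation":[0,0,0],"dr":[0,0,0],"hand":1},{"translation":[0,0,0],"dr":[0,0,0],"hand":1}]'
python3 - <<'E'
from h import *
p=r.read_camera('wrist');save(p,'w9')
s=r.state();g=s['tool_pos'];print(g)
print(fproj(p,[g[0],g[1],.088]))
cv2.imwrite('pics/z13.png',cv2.resize(p['color'][100:290,180:380],None,fx=3.,fy=3.,interpolation=cv2.INTER_CUBIC))
E
```

```text
time_s: 10.45
tool_pos: [0.4357, 0.2959, 0.1264]
ee_rot: [[0.967, 0.254, -0.0], [0.254, -0.967, -0.0], [-0.001, 0.0, -1.0]]
wrist_force: [0.2, 0.2, 0.9]
grip_width: 0.999
[0.43636193 0.29619103 0.12713405]
[279.76905398 225.38128255]
```

View pics/z13.png

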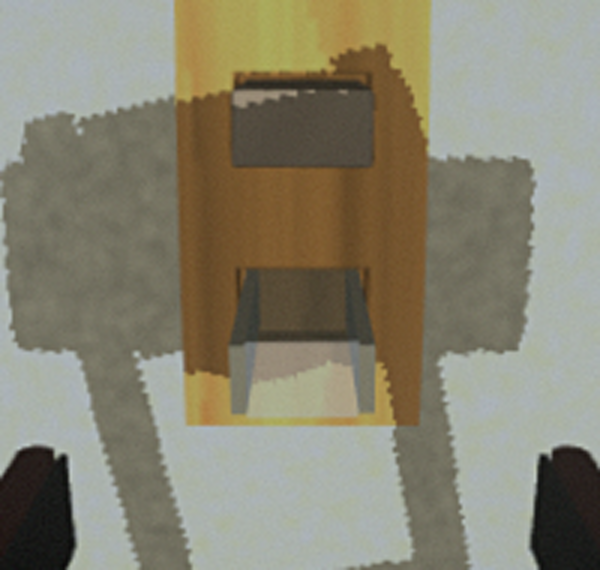

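```bash
python3 -m crank '[{"translation":[0,0,0.03],"dr":[0,0,0],"hand":1},{"translation":[0,0,0.03],"dr":[0,0,0],"hand":1},{"translation":[0,0,0.02],"dr":[0,0,0],"hand":1},{"translation":[0,0,0],"dr":[0,0,0],"hand":1},{"translation":[0,0,0],"dr":[0,0,0],"hand":0},{"translation":[0,0,0],"dr":[0,0,0],"hand":0},{"translation":[0,0,0],"dr":[0,0,0],"hand":0},{"translation":[0,0,0],"dr":[0,0,0],"hand":0}]'
python3 -m crank '[{"translation":[0,0,0],"dr":[0,0,0],"hand":0},{"translation":[0,0,0],"dr":[0,0,0],"hand":0},{"translation":[0,0,0],"dr":[0,0,0],"hand":0},{"translation":[0,0,0],"dr":[0,0,0],"hand":0},{"translation":[0,0,0],"dr":[0,0,0],"hand":0}]'
python3 - <<'E'
from h import *
p=r.read_camera('wrist');save(p,'w10')
s=r.state();print(s['grip_width']*88,s['wrist_force'],s['wrist_torque'])
E
```

```text
time_s: 11.3
tool_pos: [0.4364, 0.2964, 0.0473]
ee_rot: [[0.967, 0.254, 0.002], [0.254, -0.967, 0.001], [0.002, -0.0, -1.0]]
wrist_force: [0.7, 0.0, 0.5]
grip_width: 0.677
time_s: 11.8
tool_pos: [0.4356, 0.296, 0.0463]
ee_rot: [[0.967, 0.254, -0.0], [0.254, -0.967, -0.0], [-0.0, 0.0, -1.0]]
wrist_force: [-1.1, -0.2, 1.7]
grip_width: 0.407
35.89284460564171 [-0.29904565  0.47260625  2.33350962] [-0.05946199  0.16941211 -0.03898325]
```

View pics/w10.png

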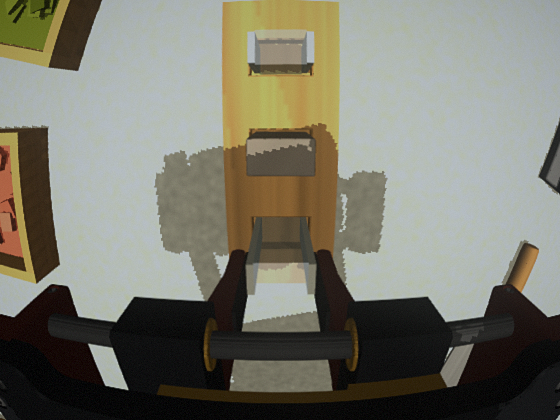

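```bash
python3 -m crank '[{"translation":[0,0,-0.01],"dr":[0,0,0],"hand":0},{"translation":[0,0,-0.02],"dr":[0,0,0],"hand":0},{"translation":[0,0,-0.03],"dr":[0,0,0],"hand":0},{"translation":[0,0,-0.04],"dr":[0,0,0],"hand":0},{"translation":[0,0,-0.04],"dr":[0,0,0],"hand":0},{"translation":[0,0,-0.014],"dr":[0,0,0],"hand":0},{"translation":[0,0,0],"dr":[0,0,0],"hand":0}]'
python3 - <<'E'
from h import *
p=r.read_camera('wrist');save(p,'w11')
s=r.state();print(s['grip_width']*88,s['wrist_force'],s['wrist_torque'])
t=r.read_camera('top');s=r.read_camera('scene');save(t,'t11');save(s,'s11')
cv2.imwrite('pics/z14.png',cv2.resize(t['color'][180:230,275:365],None,fx=8.8,fy=8.8,interpolation=cv2.INTER_CUBIC))
cv2.imwrite('pics/z15.png',cv2.resize(s['color'][155:245,185:285],None,fx=6.5,fy=6.5,interpolation=cv2.INTER_CUBIC))
E
```

```text
time_s: 12.55
tool_pos: [0.4373, 0.2969, 0.2033]
ee_rot: [[0.967, 0.254, 0.005], [0.254, -0.967, 0.002], [0.005, -0.001, -1.0]]
wrist_force: [0.6, 0.6, -2.0]
grip_width: 0.406
35.46836758877868 [-1.40031171 -0.11375264 -0.62831465] [-0.0153082   0.11044361  0.04306523]
```

View pics/w11.png

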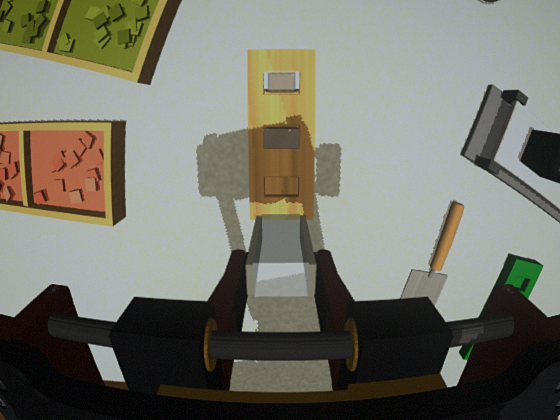

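View pics/z14.png

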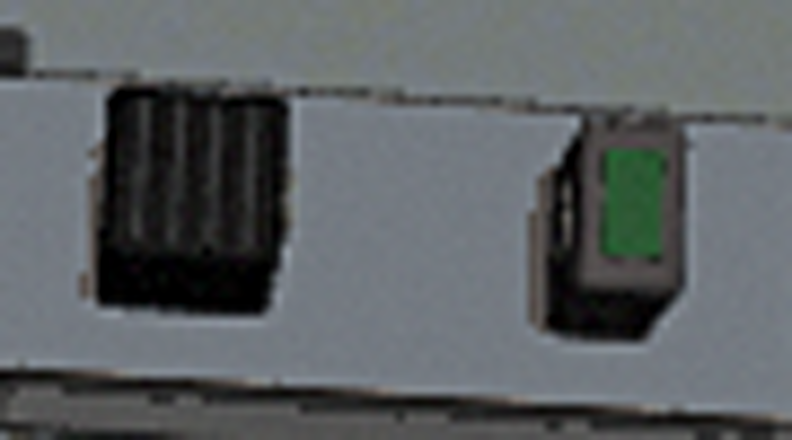

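View pics/z15.png

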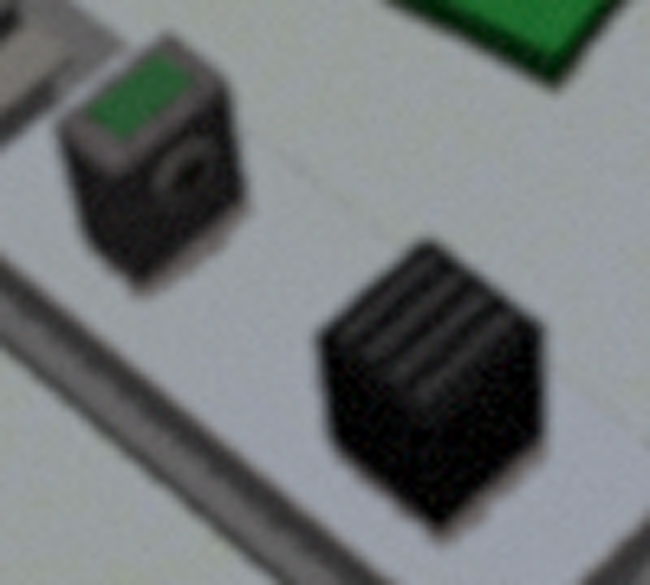

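Run:
```python
from h import *
t=r.read_camera('top');s=r.read_camera('scene')
T=lambda u,v,z=.104: onz(t,275+u/8.8,180+v/8.8,z)
S=lambda u,v,z=.104: onz(s,185+u/6.5,155+v/6.5,z)
a=np.array([.1315,.9913]);n=np.array([.9913,-.1315])
def pr(n_,P): print(n_,[(round(float(q[:2]@a),4),round(float(q[:2]@n),4)) for q in P])
pr('T lamp in',[T(289,92),T(282,245)]);pr('T lamp out',[T(108,88),T(103,248)]);pr('T meter in',[T(582,120),T(580,285)]);pr('T meter out',[T(685,125),T(683,285)])
pr('S lamp in',[S(430,238),S(320,335)]);pr('S lamp out',[S(545,328),S(432,415)]);pr('S meter in',[S(230,85),S(112,170)]);pr('S meter out',[S(168,35),S(62,125)])
pr('S disc/knob end',[]);
# deck edges, level
pr('T deck far',[T(400,97,.044),T(100,78,.044)]);pr('T deck near',[T(100,378,.044),T(760,415,.044)])
print('wrist knob', np.array([.5505,-.2485])@a,np.array([.5505,-.2485])@n)
```

```text
T lamp in [(0.0301, 0.6034), (0.03, 0.5598)]
T lamp out [(0.0802, 0.6014), (0.079, 0.5559)]
T meter in [(-0.0511, 0.6004), (-0.052, 0.5536)]
T meter out [(-0.0796, 0.6007), (-0.0802, 0.5553)]
S lamp in [(0.0327, 0.5544), (0.0323, 0.6001)]
S lamp out [(0.0788, 0.5547), (0.0746, 0.5978)]
S meter in [(-0.0507, 0.5549), (-0.0542, 0.6007)]
S meter out [(-0.0783, 0.5544), (-0.0774, 0.5994)]
S disc/knob end []
T deck far [(-0.0055, 0.6208), (0.0824, 0.6211)]
T deck near [(0.0773, 0.5317), (-0.1128, 0.5325)]
wrist knob -0.17394729999999997 0.5783883999999999
```

```bash
python3 -m crank '[{"translation":[0.0032,0.02,0],"dr":[0,0,0],"hand":0},{"translation":[0.0032,0.04,0],"dr":[0,0,0],"hand":0},{"translation":[0.0032,0.04,0],"dr":[0,0,0],"hand":0},{"translation":[0.0032,0.04,0],"dr":[0,0,0],"hand":0},{"translation":[0.0032,0.04,0],"dr":[0,0,0],"hand":0},{"translation":[0.0032,0.04,0],"dr":[0,0,0],"hand":0},{"translation":[0.0032,0.04,0],"dr":[0,0,0],"hand":0},{"translation":[0.0032,0.04,0],"dr":[0,0,0],"hand":0}]'
python3 -m crank '[{"translation":[0.0032,0.04,0],"dr":[0,0,0],"hand":0},{"translation":[0.0032,0.04,0],"dr":[0,0,0],"hand":0},{"translation":[0,0.024,0],"dr":[0,0,0],"hand":0},{"translation":[0,0,0],"dr":[0,0,-6],"hand":0},{"translation":[0,0,0],"dr":[0,0,-6],"hand":0},{"translation":[0,0,0],"dr":[0,0,-6],"hand":0},{"translation":[0,0,0],"dr":[0,0,-6],"hand":0},{"translation":[0,0,0],"dr":[0,0,-6],"hand":0}]'
python3 -m crank '[{"translation":[0,0,0],"dr":[0,0,-6],"hand":0},{"translation":[0,0,0],"dr":[0,0,-6],"hand":0},{"translation":[0,0,0],"dr":[0,0,-6],"hand":0},{"translation":[0,0,0],"dr":[0,0,-6],"hand":0},{"translation":[0,0,0],"dr":[0,0,-6],"hand":0},{"translation":[0,0,0],"dr":[0,0,-6],"hand":0},{"translation":[0,0,0],"dr":[0,0,-1.8],"hand":0},{"translation":[0,0,0],"dr":[0,0,0],"hand":0}]'
python3 - <<'E'
from h import *
p=r.read_camera('wrist');save(p,'w12')
s=r.state();R=np.array(s['ee_rot']);print(s['tool_pos'],np.degrees(np.arctan2(R[1,0],R[0,0])),s['grip_width']*88)
print('go',R.T@(np.array([.5708,-.086,.1044])-s['tool_pos']))
E
```

```text
time_s: 13.6
tool_pos: [0.5358, 0.0107, 0.1988]
ee_rot: [[0.967, 0.253, -0.003], [0.253, -0.967, 0.0], [-0.003, -0.001, -1.0]]
wrist_force: [0.6, 0.8, -1.9]
grip_width: 0.412
time_s: 14.4
tool_pos: [0.568, -0.0865, 0.1985]
ee_rot: [[0.708, 0.706, -0.003], [0.706, -0.708, 0.001], [-0.002, -0.003, -1.0]]
wrist_force: [-0.5, 0.9, -2.0]
grip_width: 0.408
time_s: 15.2
tool_pos: [0.5681, -0.0865, 0.1987]
ee_rot: [[0.131, 0.991, -0.003], [0.991, -0.131, 0.001], [0.0, -0.003, -1.0]]
wrist_force: [0.0, 0.1, -1.0]
grip_width: 0.409
[ 0.56820631 -0.08651411  0.19894658] 82.43413090595114 35.5393964836383
go [0.00082819 0.00273958 0.09454024]
```

View pics/w12.png

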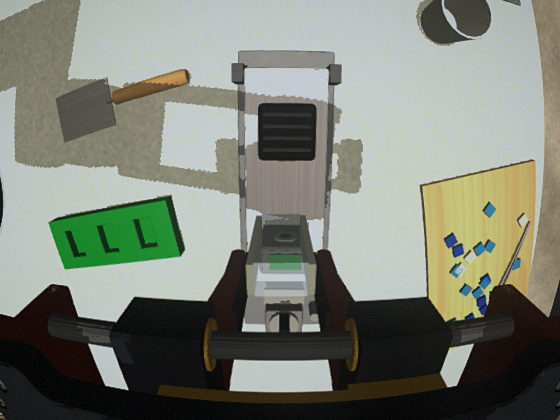

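Run:
```python
from h import *
p=r.read_camera('wrist')
cv2.imwrite('pics/z16.png',cv2.resize(p['color'][40:340,210:370],None,fx=1.98,fy=1.98,interpolation=cv2.INTER_CUBIC))
cv2.imwrite('pics/z17.png',cv2.resize(p['color'][40:180,215:365],None,fx=4,fy=4,interpolation=cv2.INTER_CUBIC))
a=np.array([.1315,.9913]);n=np.array([.9913,-.1315])
print(np.array(p['R']).round(4).tolist())
```

```text
[[0.9912, -0.1321, -0.0024], [-0.1252, -0.9449, 0.3024], [-0.0423, -0.2994, -0.9532]]
```

View pics/z17.png

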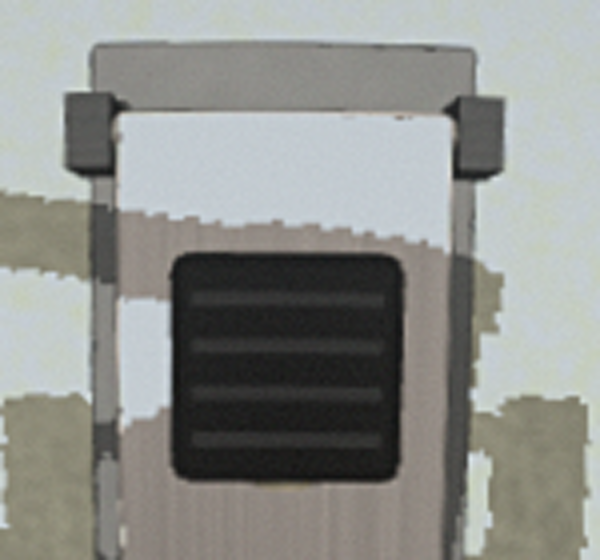

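Run:
```python
from h import *
p=r.read_camera('wrist');s=r.state();g=np.array(s['tool_pos'])
a=np.array([.1315,.9913]);n=np.array([.9913,-.1315])
Z=lambda u,v,z: fz(p,215+u/4,40+v/4,z)
def pr(k,q): print(k,round(float(q[:2]@a),4),round(float(q[:2]@n),4))
for k,q in [('lamp',(172,260,.104)),('lamp',(402,260,.104)),('lampin',(172,478,.104)),('lampin',(398,478,.104)),('deckL',(118,300,.044)),('deckR',(452,300,.044)),('deckend',(120,112,.044)),('deckend',(452,115,.044)),('baseL',(92,340,.006)),('baseR',(472,340,.006))]: pr(k,Z(*q))
print('tcp',g[:2]@a,g[:2]@n)
# bar top edge (far from table) position & projected tcp
for z in (.2,.24): print(fproj(p,[g[0],g[1],z]))
```

```text
lamp 0.079 0.555
lamp 0.0791 0.6047
lampin 0.0308 0.5545
lampin 0.0309 0.6045
deckL 0.0701 0.5365
deckR 0.0703 0.6243
deckend 0.1205 0.5374
deckend 0.12 0.6239
baseL 0.0582 0.5244
baseR 0.0584 0.6359
tcp -0.011080538043612425 0.5749761377918875
[281.15702334 247.25332345]
[281.13948631 277.90059022]
```

View pics/z16.png

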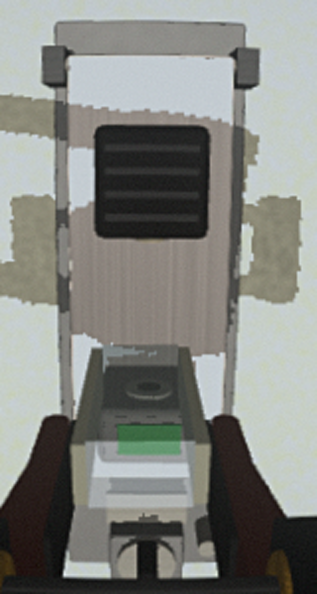

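```bash
python3 -m crank '[{"translation":[0.0011,0.0032,0],"dr":[0,0,0],"hand":0},{"translation":[0,0,0.02],"dr":[0,0,0],"hand":0},{"translation":[0,0,0.025],"dr":[0,0,0],"hand":0},{"translation":[0,0,0.025],"dr":[0,0,0],"hand":0},{"translation":[0,0,0.0175],"dr":[0,0,0],"hand":0},{"translation":[0,0,0.007],"dr":[0,0,0],"hand":0},{"translation":[0,0,0],"dr":[0,0,0],"hand":0},{"translation":[0,0,0],"dr":[0,0,0],"hand":0}]'
python3 - <<'E'
from h import *
p=r.read_camera('scene');save(p,'s13');t=r.read_camera('top');save(t,'t13');w_=r.read_camera('wrist');save(w_,'w13')
s=r.state();R=np.array(s['ee_rot']);print(s['tool_pos'],R.round(4).tolist(),s['grip_width']*88,s['wrist_force'])
a=np.array([.1315,.9913]);n=np.array([.9913,-.1315]);print(s['tool_pos'][:2]@a,s['tool_pos'][:2]@n)
cv2.imwrite('pics/z18.png',cv2.resize(p['color'][120:260,160:300],None,fx=4.2,fy=4.2,interpolation=cv2.INTER_CUBIC))
cv2.imwrite('pics/z19.png',cv2.resize(t['color'][165:245,250:410],None,fx=5,fy=5,interpolation=cv2.INTER_CUBIC))
E
```

```text
time_s: 16.15
tool_pos: [0.5731, -0.0862, 0.1065]
ee_rot: [[0.131, 0.991, 0.001], [0.991, -0.131, -0.0], [-0.0, 0.001, -1.0]]
wrist_force: [-0.1, -0.1, -1.4]
grip_width: 0.41
[ 0.57325363 -0.08627322  0.10690664] [[0.1308, 0.9914, 0.002], [0.9914, -0.1308, -0.0006], [-0.0004, 0.0021, -1.0]] 35.855093964148246 [ 0.54248989 -0.33201116 -1.12813195]
-0.01013978722028685 0.5796112506039282
```

View pics/z18.png

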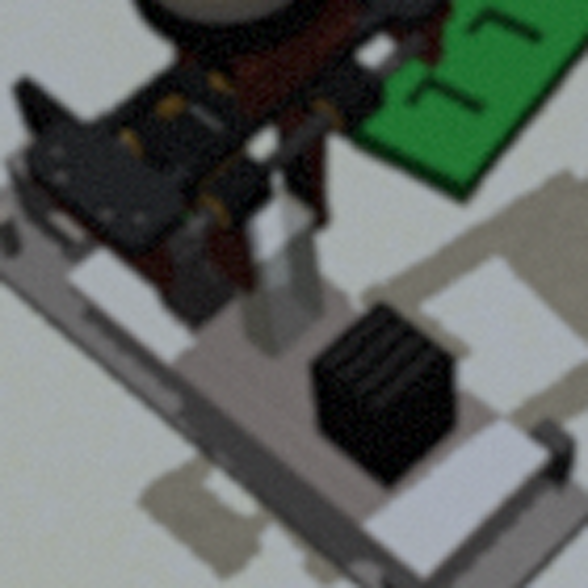

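View pics/z19.png

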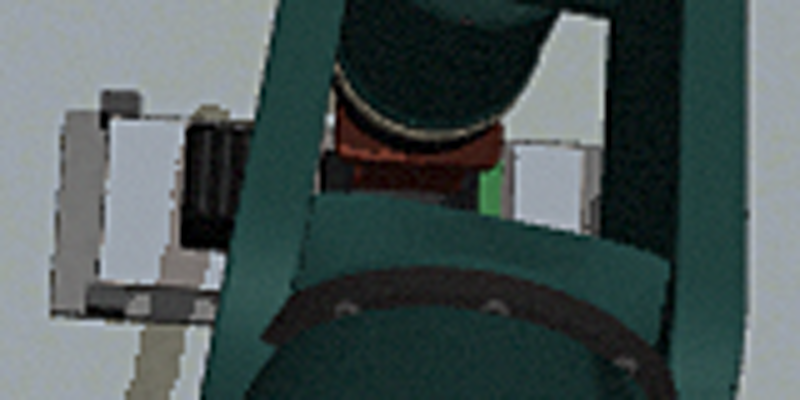

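View pics/w13.png

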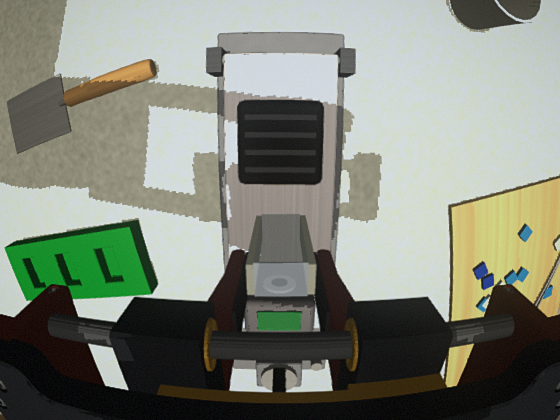

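```bash
python3 -m crank '[{"translation":[0,0,0.0022],"dr":[0,0,0],"hand":0},{"translation":[0,0,0],"dr":[0,0,0],"hand":0},{"translation":[0,0,0],"dr":[0,0,0],"hand":0},{"translation":[0,0,0],"dr":[0,0,0],"hand":0}]'
python3 - <<'E'
from h import *
p=r.read_camera('scene');q=r.read_camera('wrist');save(q,'w14')
s=r.state();g=np.array(s['tool_pos']);R=np.array(s['ee_rot']);print(g,R[:,2].round(4),s['grip_width']*88)
a=np.array([.1315,.9913]);n=np.array([.9913,-.1315]);print(g[:2]@a,g[:2]@n)
im=cv2.resize(p['color'][140:240,190:290],None,fx=6,fy=6,interpolation=cv2.INTER_CUBIC)
iw=cv2.resize(q['color'][60:340,200:370],None,fx=2.1,fy=2.1,interpolation=cv2.INTER_CUBIC);iw0=iw.copy()
b=np.array([.5725,-.0862])
for z in (g[2]-.0384,g[2]+.0416):
  for i in (1,-1):
    for j in (1,-1):
      X=np.r_[g[:2]+i*.01*a+j*.018*n,z]
      u=(proj(p,X)-[190,140])*6;cv2.circle(im,tuple(int(k) for k in u),3,(0,0,255),1)
      u=(fproj(q,X)-[200,60])*2.1;cv2.circle(iw,tuple(int(k) for k in u),3,(0,0,255),1)
for i in (1,-1):
  for j in (1,-1):
      X=np.r_[b+i*.04*a+j*.025*n,.104]
      u=(proj(p,X)-[190,140])*6;cv2.circle(im,tuple(int(k) for k in u),3,(0,255,0),1)
      u=(fproj(q,X)-[200,60])*2.1;cv2.circle(iw,tuple(int(k) for k in u),3,(0,255,0),1)
cv2.imwrite('pics/z20.png',im);cv2.imwrite('pics/z21.png',iw)
E
```

```text
time_s: 16.7
tool_pos: [0.5723, -0.086, 0.1036]
ee_rot: [[0.131, 0.991, 0.0], [0.991, -0.131, -0.0], [-0.0, 0.0, -1.0]]
wrist_force: [-0.7, 0.5, -2.2]
grip_width: 0.404
[ 0.572285   -0.08605543  0.10360225] [-0.e+00 -1.e-04 -1.e+00] 35.48795391913932
-0.010051264950740317 0.5786224125088002
```

View pics/z20.png

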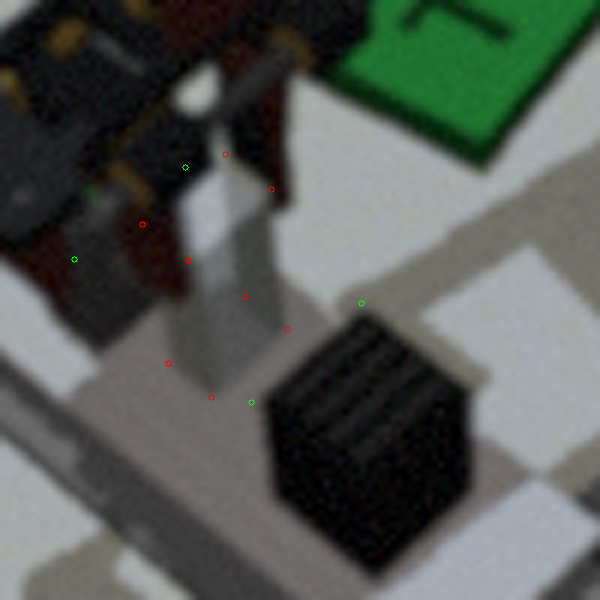

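View pics/z21.png

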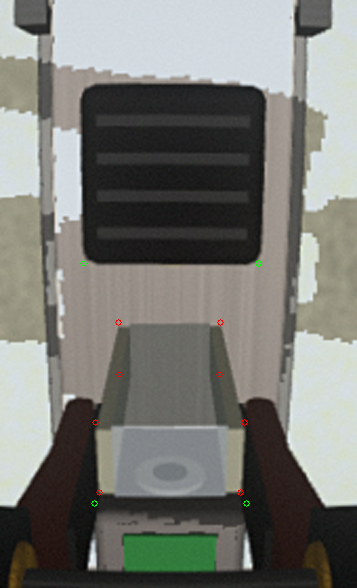

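Run:
```python
from h import *
q=r.read_camera('wrist')
b=np.array([.5725,-.0862]);a=np.array([.1315,.9913]);n=np.array([.9913,-.1315])
iw=cv2.resize(q['color'][270:370,225:335],None,fx=6,fy=6,interpolation=cv2.INTER_CUBIC)
for d in (.04,.044,.066):
  for j in (1,-1):
      u=(fproj(q,np.r_[b-d*a+j*.025*n,.104])-[225,270])*6;print(d,u);cv2.circle(iw,tuple(int(k) for k in u),4,(0,255,0),1)
cv2.imwrite('pics/z22.png',iw)
```

```text
0.04 [554.47158958 178.22604393]
0.04 [119.55968576 178.28178714]
0.044 [552.6411576  206.81324105]
0.044 [121.30982217 206.87589545]
0.066 [542.60532813 354.38350201]
0.066 [130.91000869 354.47628454]
```

View pics/z22.png

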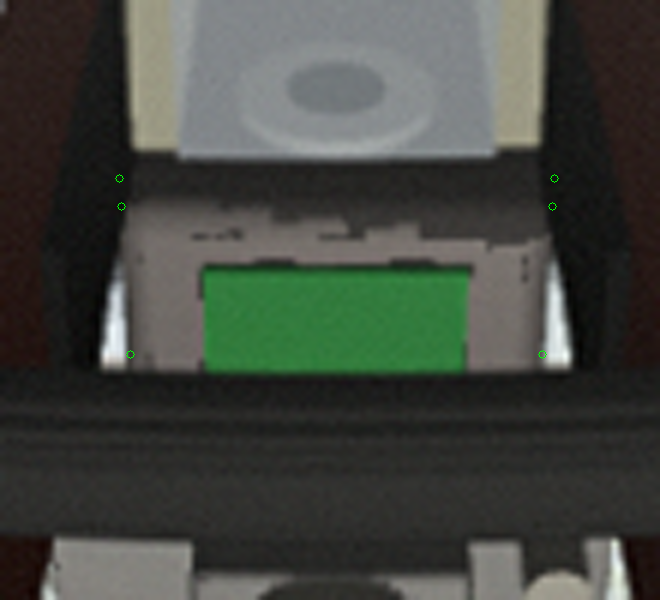

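Run:
```python
from h import *
s=r.state();print(s['tool_pos'],s['grip_width'],s['wrist_force'],s['time_s']);print(r.hand_in())
```

```text
[ 0.57227448 -0.08601989  0.10355895] 0.4088561048400061 [ 1.00467866 -0.0634737  -0.87689521] 16.85
the job is handed in; nothing more can be done
None
```

I turned the levelling knob about 43° clockwise, lifted the tallest bar from the rack by its frosted faces, and handed in with the bar held between the lamp and the meter. The robot clock read 16.85 s.

**Level:** The knob's grip bar lines up with the light path to within about 1°, which is about 0.001 rad of deck tilt. I judged level from the knob's angle and a look at the scene picture; I did not measure the deck against the ledge.

**Bar:** The jaws read 35.5 to 36 mm, matching the 36 mm width across the frosted faces. The bar's underside is at about 65 mm, so the light passes about 21 mm above it (20 mm asked). Its axis is vertical, and the clear faces are square to the light path to within about 0.1°. It is clear of the deck and both housings.

**Position:** Both the offset along the light path from the midpoint and the sideways offset are about 1 mm or less.

**Disagreements:**
- The cameras differed by 2 to 3 mm on where the light path lies sideways. I used a middle value, which also agrees with where the knob sat in the jaws.
- In the last scene picture, the lamp looked about 3 mm further from the bar than the wrist view shows. The top, scene and wrist cameras still agreed on the midpoint to about 1 mm.

**Other things:** The other two bars were still in the rack after the lift. I had no contact with the cup or the palette knife.

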